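# Put a gear-shift tower into reverse

### The job

The gear-shift tower on the bench stands with its lever somewhere in the middle lane of its gate. Push the lever through the gate into reverse, the corner slot beside the tall reversing-light switch (the other three corners only have flat plugs), fully home, and leave it there. Only push the lever, do not lift it; do not put it into any other corner slot on the way, and leave the things lying around the tower where they are.

Things in the scene. Friction and masses are not known exactly. Their poses are not given: they have to be found in the camera images.
- housing: Gear-shift tower bolted to the bench, fixed: grey painted box 144 x 126 mm on a 200 x 160 x 12 mm foot, covered by a steel gate plate 160 (x) x 140 (y) mm. Origin at the centre of its underside on the bench, z up; x points away from the robot (turned up to 0.5 rad either way), y to the left.
- gate (a point): Middle of the gate, on the top face of the 5 mm steel plate, 137.5 mm above the bench; axes as the tower. Three lanes run along x, at y = -26, 0 and +26 mm, each 16 mm wide, ending at x = -34 and +34 mm, joined by one cross lane along y, 18 mm wide, at x = 0. Tongues between lanes have round tips. The four ends of the two outer lanes are the corner slots.
- switch: Reversing-light switch, fixed upright in one corner of the plate (corners: x = +-64, y = +-54 mm of the tower; which one varies): steel hexagon 27 mm across, 10 mm high, with a black 21 mm round body and connector, 34 mm tall in all. Origin at its foot on the plate. Reverse is the corner slot next to it. The other corners have 17 mm wide, 5 mm high flat hexagon plugs.
- knob (a point): Centre of the black ball knob, 40 mm in diameter, on the lever: an 11 mm steel rod that tilts every way about a pivot on the tower's axis 35 mm above the bench. Knob centre 205 mm from the pivot: 240 mm above the bench when upright; it moves 2 mm per mm at the gate. About 2 to 4 N at the knob tilts the lever; it stays where it is left.
- shift (a joint): Lever angle along the lanes (rad): 0 upright in the cross lane, positive tilts the knob to the tower's +x, negative to -x. The lane's ends stop it at about +-0.27. The lever can cross sideways only within about +-0.05 of 0 (the round tongue tips guide it a little).
- select (a joint): Lever angle across the lanes (rad): 0 in the middle lane, positive tilts the knob to the tower's +y, negative to -y. The outer lanes lie at about +-0.25; the gate stops it at about +-0.27.
- lift (a joint): How far the lever is pulled up along its own axis (m): 0 normally, up to 0.025; a spring pulls it back down (about 7 N to start lifting).
- spray: Small spray can standing loose beside the tower, 52 mm in diameter, 150 mm high, origin at the centre of its foot. Not to be disturbed.
- bearing: Steel bearing ring lying loose, 52 mm outside, 15 mm high, origin at the centre of its underside. Not to be disturbed.
- wrench: Steel wrench 160 mm long lying loose, origin under its middle. Not to be disturbed.
- pot: White plastic cup 68 mm wide at the rim and 70 mm high, standing loose, origin at the centre of its foot. Not to be disturbed.

How it is judged (in metres and radians):
At the end, for the whole second after the job is handed in: The lever rests in the corner slot beside the switch: shift at least 0.235 rad from upright towards it (within about 4.5 mm of the slot's end at the gate), select at least 0.2 rad to its side, knob within 40 mm horizontally of the switch, lever not lifted, at rest ((value of joint shift above 0.235 rad or value of joint shift below -0.235 rad) and (value of joint select above 0.2 rad or value of joint select below -0.2 rad) and horizontal distance between knob and switch below 0.04 m and value of joint lift below 0.003 m and velocity of joint shift between -0.05 and 0.05 rad/s); the robot touches nothing.
It fails at once if the lever is lifted more than 8 mm (value of joint lift above 0.008 m).
It fails at once if the lever goes into a corner slot other than reverse ((value of joint shift above 0.17 rad or value of joint shift below -0.17 rad) and (value of joint select above 0.17 rad or value of joint select below -0.17 rad) and horizontal distance between knob and switch above 0.06 m).
It fails at once if a thing lying around the tower (spray can, bearing, wrench, cup) is moved more than 15 mm (distance of any of spray, bearing, wrench, pot from where it was at the start of the episode above 0.015 m).
It also fails if it takes over 51 s, if anything falls off the work surface, if the arm or the gripper's body presses on something with over 40 N, if the wrist force passes 120 N, or if a joint passes its speed limit or range.

### The arm

A 6-joint arm with a two-finger parallel gripper is mounted at the origin on the work surface. World frame = base frame: x ahead of the robot, y to its left, z up, the work surface at z = 0. Lengths are in mm, angles in degrees, forces in N, time in s.
With the tool pointing down it reaches from about 325 to 925 mm from the base axis. Payload 3.1 kg.
Tool frame: the origin (TCP) lies at the very end of the fingers, on their centre line; the grasp point (between the pads) lies grasp_offset behind it (grasp_offset is the distance from the TCP to the grasp point, in mm); z points along the fingers, y is the line along which they close (so a half turn about z gives the same grasp; the last joint's range is limited). The gripper opens to 85 mm and grips with 20 to 120 N. Pads are 22 mm wide; open, the fingers measure 114 mm over their backs; the gripper's body (76 mm by 85 mm) begins 54 mm behind the grasp point. The pads swing forward as they close: fully open they stand 13 mm farther back than shut.
Start: joints at [-70.027, 12.427, 92.441, -0, 75.132, -6.429], TCP at [277.937, -559.813, 231.3] pointing down, gripper open.
Joint ranges: [-157.48, 157.48], [-44.54, 120.13], [17.64, 146.25], [-64.5, 244.5], [7.68, 150.69], [-147.95, 147.95]. Speed limits (degrees/s): [159.86, 159.86, 180, 180, 180, 180].

### API

Orientations are given as [roll, pitch, yaw] about the fixed x, y, z axes, in that order (R = Rz(yaw) Ry(pitch) Rx(roll)).
In Python, from station import * gives the robot as it stands. Calls block until the motion is done:
- goto(position, orientation): joint-space move of the TCP to a pose.
- move_l(position, attitude=None, speed=150): straight line of the TCP; attitude=None keeps the orientation; speed is the mean speed in mm/s.
- move_j(angles): joint-space move.
- grip(opening, squeeze=None): finger opening in mm; squeeze is the grip in N (None keeps the last); returns when the fingers have stopped.
- wait(seconds).
- solve_ik(position, orientation): joint angles nearest the present ones, or None.
- get_obs(): the state.
- get_image(name): name is "side" or "top" or "wrist"; returns the picture (400x640x3 uint8, red, green, blue); there is no depth.
- get_calibration(name): a dict with "fx", "fy", "cx", "cy" (pixels), "D" ([k1, k2, p1, p2, k3] as OpenCV has them; the pictures are not rectified), "R" (3x3) and "t" (3): a world point X has camera coordinates R X + t; the wrist camera has in their place "mount" (4x4, takes a point from camera to tool coordinates, whose origin is the TCP and whose axes are the flange's). Camera axes: x right, y down, z forward; pixel columns grow to the right and rows downward; lengths in mm; the calibration is good to about 2 mm. A picture is of the moment at which its call begins: read the wrist's pose just before it. get_calibration takes no time and is no camera call.
A pose or a line that the arm cannot do raises Unreachable and nothing moves.
- sign_off(): hands the job in; it is judged then, once.
Trained networks look in the newest picture that a camera, given by its name, has taken for a name from the list of things; names that differ only in an ending like _2 or _b are one class to them, and where a whole thing is asked for, a point or a joint stands for the part that bears it (a point fixed in the world has none). Each returns a list of dicts, best first, with "score" (0 to 1); they miss things now and then, are a little off and sometimes report something else, mostly with a low value. They report only what shows in the picture. A call takes as long as a camera call.
- spot_in(name, camera): "extent" ([centre column, centre row, width, height] in pixels, round what is visible of it).
- regions_of(name, camera): "region" (400x640 bool, what is visible of it) and "extent" ([centre column, centre row, width, height] in pixels, round what is visible of it).
The state is a dict: "t": time; "joint_pos": joint angles; "qvel": joint speeds; "effort": joint torques, N m; "tcp_pos": TCP position; "ee_rot": TCP orientation; "wrist_force": force on the tool from outside, world axes, zero at the start; "moment": the same for the moment, N m; "grip_width": finger opening in mm; "grip_force": force on a finger pad.
Only numpy, scipy, OpenCV 4.12 (cv2) and the standard library are available. Lean on these libraries where they do the work, as an engineer would, in place of code of your own. Each camera call takes 0.05 s, during which the arm holds its last target. There are 200 camera calls.

## Working session

There is one attempt and no reset: what is moved stays moved. The work goes in short steps, each a Python script; the robot and the scene stay as the last script left them, time stands still between calls to the robot, and variables do not carry over. Pictures are saved under pics/ and viewed, at most 10 in all, crops included, and the job is handed in when it is done.

```bash
mkdir -p pics; ls
python3 - <<'E'
from station import *
import cv2
o=get_obs();print(o['t'],o['tcp_pos'],o['ee_rot'],o['grip_width'],o['wrist_force'])
ims=[]
for c in("top","side"):
    im=get_image(c);cv2.imwrite(f"pics/{c}0.png",im[...,::-1])
    for n in("housing","switch","knob","spray","bearing","wrench","pot"):
        print(c,n,[([round(float(v)) for v in d['extent']],round(d['score'],2)) for d in spot_in(n,c)[:2]])
print(get_calibration("top"),get_calibration("side"),get_obs()['t'])
E
```

```text
pics
0.0 [ 277.65202592 -559.02460364  229.96959367] [-1.79863818e+02 -1.53143711e-02  2.64018485e+01] 85.43360062982318 [0.12891226 0.54291225 0.49008077]
top housing [([375, 216, 96, 97], 0.94)]
top switch [([395, 173, 15, 10], 0.43)]
top knob [([381, 197, 32, 43], 0.84)]
top spray [([286, 196, 27, 29], 0.97)]
top bearing []
top wrench [([437, 210, 16, 63], 0.77), ([433, 157, 34, 32], 0.68)]
top pot [([433, 158, 38, 34], 0.71), ([376, 217, 92, 95], 0.26)]
side housing [([325, 267, 109, 122], 0.57)]
side switch [([336, 236, 22, 61], 0.65), ([366, 254, 9, 18], 0.48)]
side knob [([336, 235, 20, 57], 0.81)]
side spray [([328, 197, 21, 51], 0.76)]
side bearing [([266, 247, 14, 16], 0.57), ([336, 236, 21, 60], 0.2)]
side wrench [([353, 353, 74, 28], 0.9)]
side pot [([408, 321, 34, 42], 0.65)]
{'fx': 369.07998201622667, 'fy': 369.07998201622667, 'cx': 324.7400002937943, 'cy': 200.2624177125524, 'D': array([-0.06954271,  0.        ,  0.        ,  0.        ,  0.        ]), 'R': array([[-0.00613952, -0.9999616 ,  0.00625358],
       [-0.98629212,  0.00502413, -0.16493215],
       [ 0.1648944 , -0.00718046, -0.98628509]]), 't': array([ 25.67555658, 593.2360319 , 819.00074702])} {'fx': 517.0100284473032, 'fy': 517.0100284473032, 'cx': 322.7198238964457, 'cy': 196.1801607857511, 'D': array([-0.08153659,  0.        ,  0.        ,  0.        ,  0.        ]), 'R': array([[ 0.98002997, -0.19866127, -0.0086581 ],
       [-0.1484829 , -0.70214151, -0.69638361],
       [ 0.13226524,  0.68376238, -0.71761752]]), 't': array([-558.74788197,  229.36888437, 1187.31546317])} 0.8
```

Run:
```python
import cv2,numpy as np
a=cv2.imread("pics/top0.png")[120:300,240:480];b=cv2.imread("pics/side0.png")[150:390,240:440]
a=cv2.resize(a,None,fx=3.3,fy=3.3,interpolation=cv2.INTER_CUBIC);cv2.imwrite("pics/a.png",a)
b=cv2.resize(b,None,fx=2.5,fy=2.5,interpolation=cv2.INTER_CUBIC);cv2.imwrite("pics/b.png",b)
```

```text
(no output)
```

View pics/a.png

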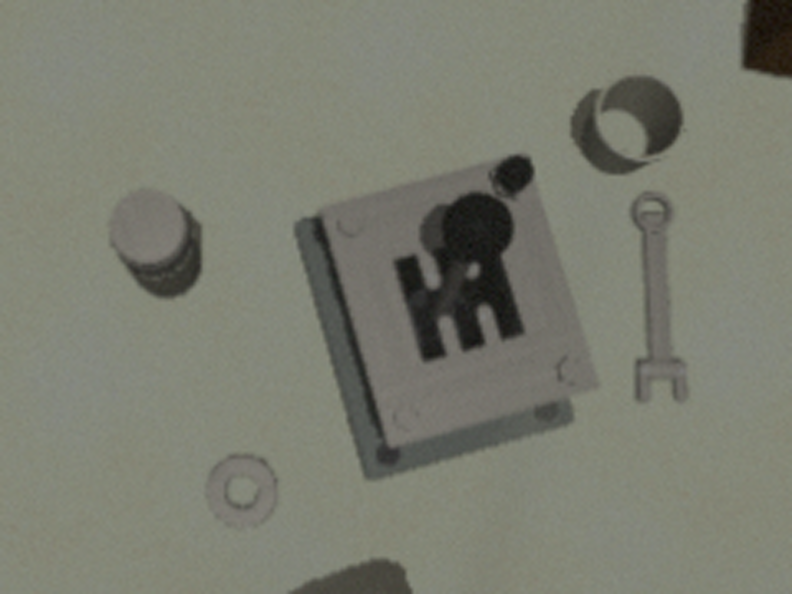

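View pics/b.png

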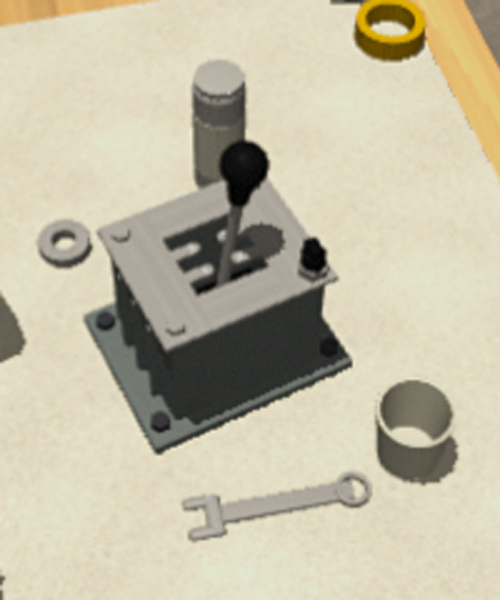

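The top view shows the switch at crop (514,175), the far-right corner, so reverse is the tower's +x, −y slot. The knob is at crop (478,228). The plate corners are at (318,210), (600,385) and (388,447). Next I fit the pose.

```bash
cat > h.py <<'E'
from station import *
import cv2,numpy as np
from scipy.optimize import least_squares
def proj(c,X):
    k=get_calibration(c);K=np.array([[k['fx'],0,k['cx']],[0,k['fy'],k['cy']],[0,0,1]])
    return cv2.projectPoints(np.float64(X).reshape(-1,1,3),cv2.Rodrigues(k['R'])[0],k['t'],K,k['D'])[0][:,0]
def tow(p,X):
    c,s=np.cos(p[2]),np.sin(p[2]);X=np.atleast_2d(np.float64(X))
    return np.c_[p[0]+c*X[:,0]-s*X[:,1],p[1]+s*X[:,0]+c*X[:,1],X[:,2]]
def knob(p,sh,se):  # tower-frame direction
    d=np.array([np.tan(sh),np.tan(se),1]);d/=np.linalg.norm(d)
    return tow(p,205*d+[0,0,35])[0]
def find_knob(p,c,uv):
    f=lambda q:(proj(c,knob(p,*q))[0]-uv)
    return least_squares(f,[0,0]).x
E
python3 - <<'E'
from h import *
z=137.5
obj=[[80,70,z],[-80,-70,z],[-80,70,z],[34,26,z],[-34,26,z],[-34,0,z],[-34,-26,z]]
px=np.array([[318,210],[600,385],[388,447],[404,258],[434,357],[472,348],[512,337]])/3.3+[240,120]
f=lambda p:(proj("top",tow(p,obj))-px).ravel()
s=least_squares(f,[550,-80,.25]);p=s.x;print(p,np.degrees(p[2]),s.fun.round(1))
os_=[[80,70,z],[-80,-70,z],[-80,70,z],[80,-70,z]]
ps=np.array([[250,178],[165,348],[99,232],[338,277]])/2.5+[240,150]
s2=least_squares(lambda p:(proj("side",tow(p,os_))-ps).ravel(),p);print(s2.x,s2.fun.round(1))
j=least_squares(lambda p:np.r_[f(p),(proj("side",tow(p,os_))-ps).ravel()],p,loss='soft_l1').x;print(j)
np.save("p.npy",j)
kt=np.array([478,228])/3.3+[240,120];ks=np.array([243,163])/2.5+[240,150]
for c,k in(("top",kt),("side",ks)):
    q=find_knob(j,c,k);print(c,q,knob(j,*q))
print("rev",knob(j,.27,-.26),"mid",knob(j,0,0),"switch",tow(j,[64,-54,137.5]))
for n,uv,zz in(("spray",(150,230),150),("pot",(640,118),70)):
    uv=np.array(uv)/3.3+[240,120]
    print(n,least_squares(lambda a:proj("top",[a[0],a[1],zz])[0]-uv,[550,0]).x)
E
```

```text
[ 5.57681157e+02 -9.02778178e+01  2.73729926e-01] 15.683569466087675 [-0.3 -0.7 -0.1  0.4  0.2  0.5 -0.3 -0.3  0.1  0.5  0.4 -0.2  0.  -0.3]
[ 5.57542372e+02 -9.66018654e+01  2.78865214e-01] [ 2.4 -4.   0.1  2.3 -2.1  0.2 -0.4  0.5]
[ 5.57931719e+02 -9.10205527e+01  2.75665703e-01]
top [ 0.11834421 -0.01525905] [582.06462245 -87.42212431 238.54275785]
side [ 0.1279655 -0.0176842] [584.08012849 -87.36053584 238.29255999]
rev [ 622.75635717 -125.59343957  226.38307593] mid [557.93171879 -91.02055269 240.        ] switch [[ 634.2134771  -125.56173608  137.5       ]]
spray [599.27375859 104.87425244]
pot [ 695.25300939 -236.33549576]
```

```bash
cat >> h.py <<'E'
p=np.load("p.npy");YAW=np.degrees(p[2])
def P(x,y,z): return tow(p,[x,y,z])[0]
def look(c="top"):
    get_image(c);d=spot_in("knob",c)
    print(c,"knob",[(np.round(e['extent']),round(e['score'],2)) for e in d[:1]])
def st(m=""):
    o=get_obs();c,s=np.cos(p[2]),np.sin(p[2]);d=o['tcp_pos']-[p[0],p[1],0];f=o['wrist_force']
    print(m,round(o['t'],2),"tcp_tower",np.round([c*d[0]+s*d[1],-s*d[0]+c*d[1],d[2]],1),"F",np.round([c*f[0]+s*f[1],-s*f[0]+c*f[1],f[2]],1))
E
python3 - <<'E'
from h import *
move_l([277.9,-559.8,320],speed=150);grip(0)
for y in (YAW,YAW+180):print(y,solve_ik(P(72,-3,320),[180,0,y]))
goto(P(72,-3,310),[180,0,YAW]);st()
move_l(P(72,-3,220),speed=120);st("down")
for x in(60,50,42,36,31):
    move_l(P(x,-3,220),speed=60);st(x)
im=get_image("side");cv2.imwrite("pics/c.png",cv2.resize(im[130:330,220:440,::-1],None,fx=2.7,fy=2.7))
E
```

```text
15.794481322537518 [-1.31029308e+01  1.01199436e+01  8.56679584e+01 -2.54444375e-14
  8.42120980e+01  6.11025879e+01]
195.7944813225375 [ -13.1029308    10.11994358   85.66795843    0.           84.21209798
 -118.89741212]
 4.45 tcp_tower [ 71.6  -4.  310. ] F [0.2 0.1 0. ]
down 5.35 tcp_tower [ 72.6  -3.4 221. ] F [ 0.3 -0.2  0.1]
60 5.7 tcp_tower [ 59.8  -3.1 220.7] F [ 0.1 -0.1  0.3]
50 6.02 tcp_tower [ 50.4  -3.1 220.7] F [ 2.8 -0.4  1.2]
42 6.3 tcp_tower [ 42.   -3.1 220.3] F [1.7 0.8 1.4]
36 6.55 tcp_tower [ 35.8  -3.  219.9] F [2.5 0.9 1.7]
31 6.8 tcp_tower [ 30.7  -2.9 219.8] F [1.8 0.7 0.3]
```

View pics/c.png

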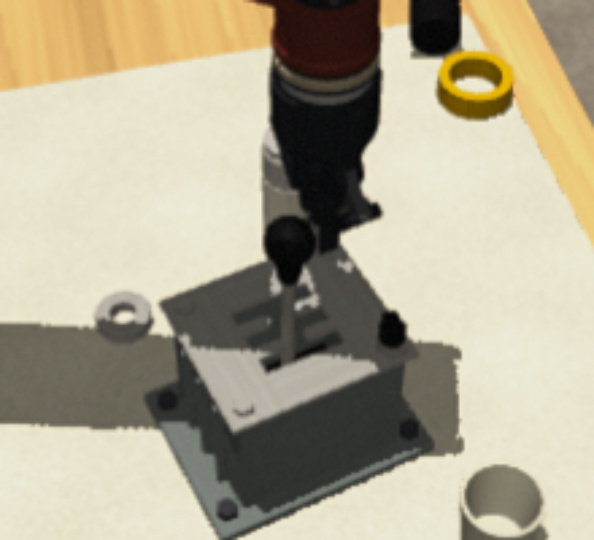

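The knob is at crop (290,243), so it has moved back towards the middle. I compute its angle, then retract and check from the top camera.

Run:
```python
from h import *
print(find_knob(p,"side",np.array([290,243])/2.7+[220,130]))
move_l(P(45,-3,220),speed=100);move_l(P(45,-3,290),speed=150)
move_l(P(0,80,290),speed=200);st()
ims=[]
for c,(r,q) in(("top",(140,320)),("side",(150,240))):
    im=get_image(c);ims.append(cv2.resize(im[r:r+130,q:q+130,::-1],None,fx=3,fy=3,interpolation=2))
cv2.imwrite("pics/d.png",np.hstack(ims))
```

```text
[ 0.01092868 -0.03451915]
 8.38 tcp_tower [  0.   79.7 289.4] F [ 0.6 -0.9  0.3]
```

View pics/d.png

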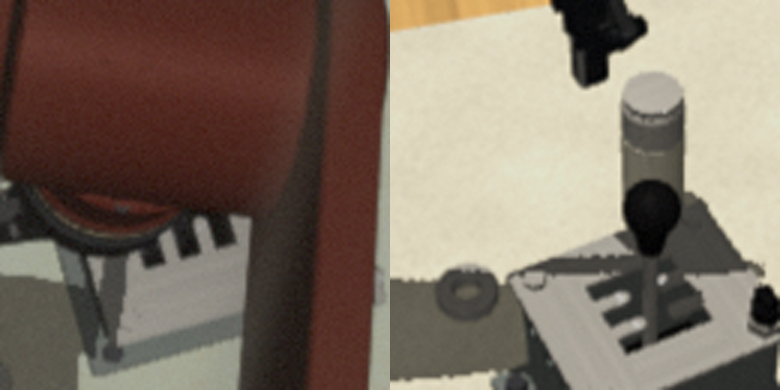

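The knob is at crop (652,207) in the side half, shift ≈ 0.01, so it sits in the cross lane. Now I push it sideways towards −y.

Run:
```python
from h import *
move_l(P(1,60,290),speed=150);move_l(P(1,60,220),speed=120);st()
for y in [45,35,25,15,5,-2,-7,-11,-14,-17,-20,-22]:
    z=220 if y>5 else 217
    move_l(P(1,y,z),speed=60);st(y)
    o=get_obs()['wrist_force']
    if np.hypot(o[0],o[1])>9:print("stop");break
im=get_image("side");cv2.imwrite("pics/e.png",cv2.resize(im[150:300,240:420,::-1],None,fx=3,fy=3,interpolation=2))
```

```text
9.5 tcp_tower [  1.5  59.9 220.6] F [ 0.2 -0.3  1.1]
45 9.9 tcp_tower [  1.2  44.3 220.5] F [-0.9 -0.7  0.5]
35 10.22 tcp_tower [  1.   34.6 220. ] F [ 0.3  0.2 -0.3]
25 10.53 tcp_tower [  1.   25.1 219.9] F [-0.4  1.6  1.7]
15 10.85 tcp_tower [  1.   14.6 220.1] F [-0.5  1.8  1.6]
5 11.18 tcp_tower [  0.9   4.5 216.7] F [0.4 1.9 0. ]
-2 11.44 tcp_tower [  0.8  -2.2 216.6] F [-1.1  1.5 -0.7]
-7 11.69 tcp_tower [  0.8  -7.1 216.6] F [-0.4  1.4 -1.4]
-11 11.94 tcp_tower [  0.9 -11.1 216.9] F [-0.8  2.  -1. ]
-14 12.19 tcp_tower [  1.  -14.1 217. ] F [ 0.5  1.5 -2.4]
-17 12.44 tcp_tower [  1.  -17.2 217.1] F [-0.4  1.8 -1.1]
-20 12.69 tcp_tower [  1.  -20.2 217.1] F [ 0.2  2.7 -1.1]
-22 12.94 tcp_tower [  1.  -22.  216.9] F [ 0.2  2.3 -1.8]
```

View pics/e.png

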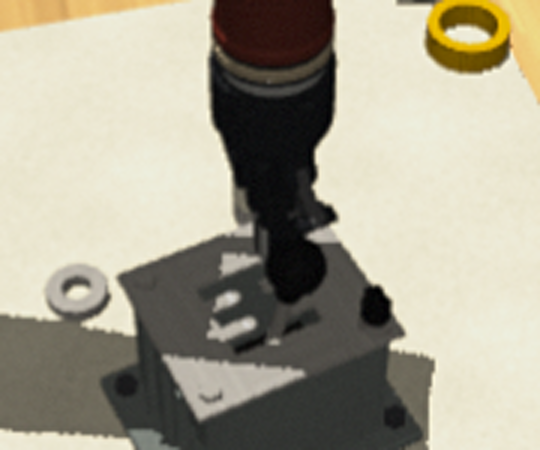

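The knob is at crop (297,266), well towards −y. I continue until the gate's side stop is felt.

Run:
```python
from h import *
print(find_knob(p,"side",np.array([297,266])/3+[240,150]))
for y in [-24,-26,-28,-30,-32]:
    move_l(P(1,y,214),speed=40);st(y)
    o=get_obs()['wrist_force']
    if np.hypot(o[0],o[1])>6:print("stop");break
move_l(P(1,y+15,214),speed=100);move_l(P(1,y+15,290),speed=150);move_l(P(-75,-45,290),speed=200)
im=get_image("side");cv2.imwrite("pics/f.png",cv2.resize(im[150:300,240:420,::-1],None,fx=3,fy=3,interpolation=2))
st()
```

```text
[ 0.01378054 -0.2689773 ]
-24 13.24 tcp_tower [  1.5 -23.1 214.7] F [-0.9  5.2  1.1]
-26 13.49 tcp_tower [  1.5 -23.7 214.7] F [0.9 9.5 3.7]
stop
 15.07 tcp_tower [-74.5 -44.6 289.5] F [-0.5  0.7  0.4]
```

View pics/f.png

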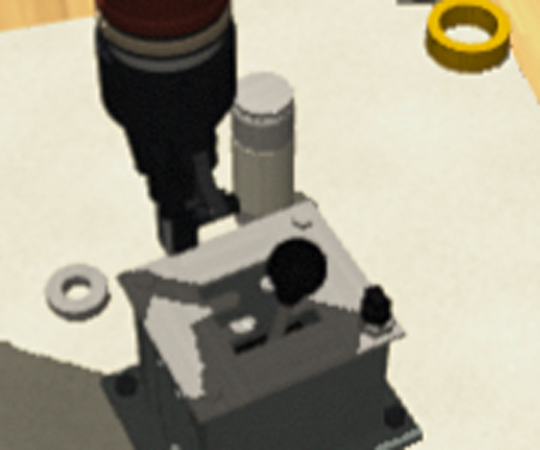

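The side stop was reached (9.5 N) and the knob is at crop (297,268). Now I push it +x into reverse.

Run:
```python
from h import *
move_l(P(-50,-51,290),speed=150);move_l(P(-50,-51,212),speed=120);st()
for x in [-38,-30,-20,-10,0,8,14,18,21,23,25,27,29,31]:
    move_l(P(x,-51,max(206,212-max(0,x+30)/8)),speed=60);st(x)
    o=get_obs()['wrist_force']
    if np.hypot(o[0],o[1])>12:print("stop");break
move_l(P(x-25,-51,207),speed=80);move_l(P(x-25,-51,290),speed=150);move_l(P(-75,0,300),speed=200)
im=get_image("side");cv2.imwrite("pics/g.png",cv2.resize(im[150:300,240:420,::-1],None,fx=3,fy=3,interpolation=2))
st()
```

```text
16.19 tcp_tower [-49.6 -51.4 212.8] F [ 0.1  0.1 -0.2]
-38 16.54 tcp_tower [-37.2 -51.2 212.6] F [ 0.1 -0.3 -0.5]
-30 16.82 tcp_tower [-29.7 -51.  212. ] F [-0.1  0.1 -0.2]
-20 17.14 tcp_tower [-20.  -51.1 210.7] F [-2.2  0.8  0.7]
-10 17.46 tcp_tower [ -9.7 -51.  209.4] F [-1.  -0.7  1.7]
0 17.77 tcp_tower [  0.4 -50.9 208.1] F [-1.3 -0.1  1.3]
8 18.06 tcp_tower [  8.3 -50.9 207.1] F [-1.4 -0.3  1.3]
14 18.31 tcp_tower [ 14.3 -50.9 206.3] F [-1.   0.2  1.3]
18 18.56 tcp_tower [ 18.2 -50.9 205.9] F [-1.   0.1  0.3]
21 18.81 tcp_tower [ 20.9 -50.8 205.6] F [-1.1  1.4 -0. ]
23 19.06 tcp_tower [ 22.7 -50.7 205.5] F [-2.7  1.1 -1.8]
25 19.31 tcp_tower [ 24.4 -50.7 205.3] F [-2.4  0.  -2. ]
27 19.56 tcp_tower [ 25.2 -50.6 205.2] F [-6.9  1.4 -1. ]
29 19.81 tcp_tower [ 25.7 -50.7 205.1] F [-10.1   1.5   0.6]
31 20.06 tcp_tower [ 26.2 -50.7 205. ] F [-15.1   1.4   2.9]
stop
 21.91 tcp_tower [-74.6  -0.3 299.5] F [ 0.1  0.4 -0.5]
```

View pics/g.png

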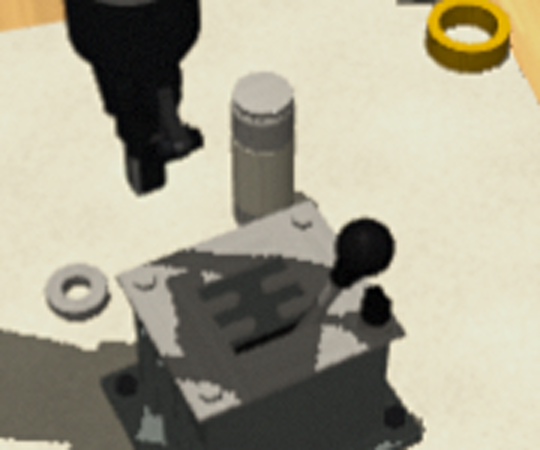

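The knob is at crop (364,247), above the switch. The push ended on the hard stop at 15 N, and the gripper is clear. I check the angle and hand in.

Run:
```python
from h import *
q=find_knob(p,"side",np.array([364,247])/3+[240,150]);k=knob(p,*q);print(q,np.hypot(*(k-P(64,-54,137.5))[:2]))
if q[0]>.24 and q[1]<-.2: print(sign_off())
```

```text
[ 0.26879429 -0.28387323] 11.689644801215643
the job is handed in; nothing more can be done
None
```

The lever is pushed fully home in reverse (camera estimate: shift about 0.27 rad, select about −0.28 rad, knob about 12 mm from the switch), the arm is clear, and the job is handed in; `sign_off()` gave no verdict.

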